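# Set an optical cell in the light path

## Robot

A 6-joint arm with a two-finger parallel gripper is mounted at the origin on a cart in front of the work surface, level with it; the furniture and walls round the work are solid. World frame = base frame: x ahead of the robot, y to its left, z up, the work surface at z = 0. Lengths are in mm, angles in rad, forces in N, time in s.
With the tool pointing down it reaches from about 400 to 925 mm from the base axis. Payload 12.5 kg.
Tool frame: the origin (TCP) lies on the centre line of the jaws, within the pads' length; the fingertips stand 17 mm ahead of it and the grasp point (between the pads) lies 2 mm behind it; z points along the fingers, y is the line along which they close (so a half turn about z gives the same grasp; the last joint's range is limited). The gripper opens to 95 mm and grips with 3 to 60 N. Pads are 20 mm wide; open, the fingers measure 119 mm over their backs; the gripper's body (75 mm by 180 mm) begins 59 mm behind the grasp point.
Start: joints at [-1.425, 0.491, 1.559, -0, 1.092, -0.106], TCP at [155.739, -605.302, 231.661] pointing down, gripper open.
Joint ranges: [-3.1, 3.1], [-0.84, 2.19], [0.05, 2.79], [-1.13, 4.28], [0.06, 2.93], [-2.69, 2.69]. Speed limits (rad/s): [2.22, 2.22, 2.79, 3.14, 3.14, 3.14].

## Interface

Orientations are given as [roll, pitch, yaw] about the fixed x, y, z axes, in that order (R = Rz(yaw) Ry(pitch) Rx(roll)).
In Python, from cell import env gives the robot as it stands.
- The arm moves only by the tool drive_tool, never from a script. Its argument "deltas" is text: rows parted by semicolons, each of 4 numbers parted by spaces: the shift along the world's x, y, z normalised to -1 to 1, where 1 is 100 mm, then the turn about the world's z normalised to -1 to 1, where 1 is 180 degrees. A call has 1 to 10 rows; each row shifts and turns the commanded pose from where the row before left it; what a row does not reach is not made up. A row lasts 1/12 s, in which the tool goes at most 41.7 mm and 7.16 degrees, less where a joint would pass 70% of its speed; a pose out of reach is approached as far as the arm can. A call with a number of a shift or a turn outside -1 to 1 is refused whole. A call with a gripper value outside its range is refused whole. "gripper" is the closure, from 0 (fully open) to 1 (shut), set as the call begins (left out, the last holds). The fingers move at their own pace and stop on an object; the grip force is fixed at half the most. Time passes only in rows, so rows that do not move let the fingers close. It gives the time, the measured TCP pose, the force, the opening and the grip force at its end, in the units of the state.
- env.state(): the state, without advancing time (a new reading comes with each control period).
- env.read_camera(name): name is "scene" or "side" or "wrist"; returns (picture, depth): 384x512x3 uint8, red, green, blue; 384x512 float32, mm along the optical axis (not along the pixel's ray), 0 where there is no reading.
- env.camera_params(name): a dict with "mtx" (3x3 intrinsics, pixels), "camera_from_world" (4x4, takes a point from world to camera coordinates); the wrist camera has in their place "mount" (4x4, takes a point from camera to tool coordinates, whose origin is the TCP and whose axes are the flange's). Camera axes: x right, y down, z forward; pixel columns grow to the right and rows downward; lengths in mm; the calibration is good to about 2 mm. A picture is of the moment at which its call begins: read the wrist's pose just before it. camera_params takes no time and is no camera call.
- env.job_done(): hands the job in; it is judged then, once.
The state is a dict: "t": time; "joints": joint angles; "qvel": joint speeds; "tau": joint torques, N m; "eef_pos": TCP position; "tcp_rot": TCP orientation; "ft_force": force on the tool from outside, world axes, zero at the start; "moment": the same for the moment, N m; "opening": opening from 0.0 (shut) to 1.0 (fully open); "grip_force": force on a finger pad.
Only numpy, scipy, OpenCV 4.12 (cv2) and the standard library are available. Lean on these libraries where they do the work, as an engineer would, in place of code of your own. Each camera call takes 0.05 s, during which the arm holds its last target. There are 200 camera calls.

## Task

Gently stand the small square cell on the bed of the optical bench, between the brass guides, with its clear faces looking along the light path at the yellow lamp head and the blue sensor head, and let go of it. Then slide the lamp head by its red grip so that it pushes the cell up flat against the sensor head, press it snug with about 8 N (the glass cracks above 20 N), and let go, leaving the cell held between the two heads. Leave the other things on the table where they are.

Things in the scene. Friction and masses are not known exactly. Their poses are not given: they have to be found in the camera images.
- cell: Optical cell, upright square block 24 x 24 x 58 mm tall, about 70 g, loose. Origin: centre of underside, z up. Its two equal clear faces look along its own +y and -y (either may look at the lamp); its white frosted, grey-ribbed faces look along +x and -x (better to grip). Black cap with an orange bar along y, the way one looks through it.
- bench_optic: Optical bench, fixed: dark base 80 (x) x 240 (y) mm, origin at the centre of its underside, z up. Light path along its y: yellow lamp head at -y, blue sensor head at +y (52 mm wide, 66 high, stays put). The sensor's flat face looks to -y and lies anywhere from y = 34 to 50 mm: its place is not measured, the contact must be felt.
- set_down (a point): A point on the bed of the bench (10 mm above the bench's underside) where the cell can be set down with room to both heads: bench x = 0, y = 5 mm; axes as the bench's. Brass guides run beside it along y, inner sides 14.5 mm either side (2.5 mm play for the cell), tops with flared lead-ins 13 mm above the bed.
- lamp_head: Yellow lamp head, slides along bench y (+y: to cell and sensor) with 5 N drag (6 to 8 N when moved fast), stays where left. Axes as bench. Origin at the bench's underside level, below the front of its flat steel pressure plate (48 mm wide, 15 to 65 mm up), at bench y = -56 to -40 at start. The plate is sprung: gives 1 mm per 4 N, at most 6 mm. Force on the cell = hand's push less drag; the cell slides ahead with about 1 N.
- lamp_grip (a point): A point in the red upright grip on the lamp head, 90 mm above the bench's underside, 32 mm behind (-y of) the uncompressed plate's front; axes as the bench's. The grip is 14 mm (x) x 22 mm (y), from 66 to 106 mm above the underside.
- loupe: Bystander: black cup-shaped loupe, 37 mm across, 34 mm tall; origin under its centre.
- flux_tin: Bystander: round red and white tin, 56 mm across, 19 mm tall; origin under its centre.
- ipa_bottle: Bystander: white bottle with blue nozzle, 50 mm across, 150 mm tall; origin under its centre.
- capacitor_big: Bystander: blue can capacitor, 30 mm across, 46 mm tall; origin under its centre.

How it is judged:
By the outcome, as a careful person would: the job done as asked, in the order asked, and still so for the second after the job is handed in, with the robot touching nothing.
It also fails if it takes over 61 s, if anything falls off the work surface, if the arm or the gripper's body presses on something with over 40 N, if the wrist force passes 120 N, or if a joint passes its speed limit or range.

## Working session

There is one attempt and no reset: what is moved stays moved. The work goes in short steps, Python scripts to look and compute and a tool call to move; the robot and the scene stay as the last step left them, time stands still between calls to the robot, and variables do not carry over. Pictures are saved under pics/ and viewed, at most 10 in all, crops included, and the job is handed in when it is done.

Besides the shell and the picture viewer there is one more tool, called after "Request:" as name(argument=value, ...) on one line, values as JSON. drive_tool: Moves the arm, as the interface text tells. Its arguments: {"type":"object","properties":{"deltas":{"type":"string"},"gripper":{"type":"number"}},"required":["deltas"]}

```bash
mkdir -p pics; cat > h.py <<'E'
import numpy as np, cv2
from cell import env
def cam(n):
    p=env.camera_params(n); s=env.state()
    K=np.array(p["mtx"],float)
    if n=="wrist":
        from scipy.spatial.transform import Rotation as R
        T=np.eye(4);T[:3,:3]=R.from_euler('xyz',s["tcp_rot"]).as_matrix();T[:3,3]=s["eef_pos"]
        W=T@np.array(p["mount"])
    else: W=np.linalg.inv(np.array(p["camera_from_world"]))
    im,d=env.read_camera(n)
    return im,d,K,W
def cloud(d,K,W):
    v,u=np.mgrid[:d.shape[0],:d.shape[1]]
    P=np.stack([(u-K[0,2])/K[0,0]*d,(v-K[1,2])/K[1,1]*d,d],-1)
    return P@W[:3,:3].T+W[:3,3]
def ray(uv,z,K,W):
    r=W[:3,:3]@np.array([(uv[0]-K[0,2])/K[0,0],(uv[1]-K[1,2])/K[1,1],1.])
    return W[:3,3]+r*(z-W[2,3])/r[2]
E
python3 - <<'E'
from h import *
print(env.state())
o=[]
for n in ["scene","side"]:
    im,d,K,W=cam(n); np.savez(f"pics/{n}.npz",im=im,d=d,K=K,W=W); print(n,W.round(2).tolist(),K[0,0])
    cv2.imwrite(f"pics/{n}.png",cv2.cvtColor(im,cv2.COLOR_RGB2BGR))
E
```

```text
{'t': 0.0, 'joints': array([-1.42454913e+00,  4.91558896e-01,  1.55946603e+00,  8.58531728e-06,
        1.09170966e+00, -1.05620263e-01]), 'qvel': array([-0.00162714, -0.00076417,  0.00065861, -0.00013646, -0.00014424,
       -0.00014715]), 'tau': array([-3.32118987e-03, -6.12644720e+01, -2.58182824e+01,  6.91009476e-02,
        4.82373463e-02, -7.84565304e-05]), 'eef_pos': array([ 155.73521716, -605.04326039,  231.05644529]), 'tcp_rot': array([-3.14045789e+00, -1.27958885e-04,  2.51863423e-01]), 'ft_force': array([-0.1740243 , -0.77995155, -0.29884866]), 'moment': array([0.02776769, 0.01639107, 0.00108634]), 'grip_force': 0.0, 'opening': 0.9992498123843815}
scene [[0.9, -0.33, 0.29, 284.22], [-0.44, -0.66, 0.61, -738.36], [-0.01, -0.68, -0.74, 956.35], [0.0, 0.0, 0.0, 1.0]] 493.9458743265495
side [[0.96, -0.15, 0.23, 419.22], [-0.28, -0.55, 0.79, -719.45], [0.01, -0.82, -0.57, 588.39], [0.0, 0.0, 0.0, 1.0]] 361.81772494212163
```

View pics/scene.png

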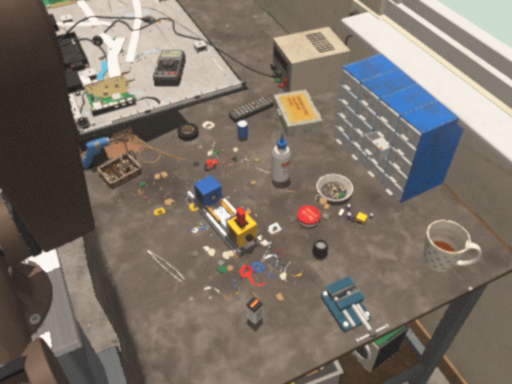

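View pics/side.png

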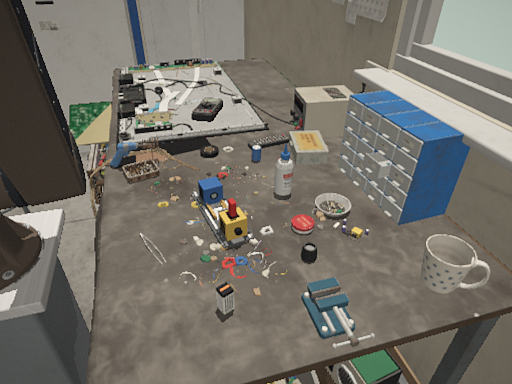

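The scene view shows the cell at (254,310), lamp at (242,230) with its red grip at (241,214), and the sensor at (208,190). In the side view the cell is at (226,298), lamp at (233,225), and sensor at (210,190). Nothing is close to the cell.

```bash
python3 - <<'E'
from h import *
rois={"scene":dict(bench=(185,170,262,252),cell=(240,290,270,332)),"side":dict(bench=(190,172,252,248),cell=(210,278,242,320))}
for n in rois:
    D=np.load(f"pics/{n}.npz"); im,d,K,W=[D[k] for k in("im","d","K","W")]
    P=cloud(d,K,W); hsv=cv2.cvtColor(im,cv2.COLOR_RGB2HSV); H,S,V=[hsv[...,i].astype(int) for i in range(3)]
    def roi(k):
        m=np.zeros(d.shape,bool); x0,y0,x1,y1=rois[n][k]; m[y0:y1,x0:x1]=1; return m&(d>0)
    def rect(m,t):
        Q=P[m]; 
        r=cv2.minAreaRect(Q[:,:2].astype(np.float32)); print(n,t,m.sum(),"med",np.median(Q,0).round(1),"rect",np.round(r[0],1),np.round(r[1],1),round(r[2],1))
    z=P[...,2]; b=roi("bench"); c=roi("cell")
    rect(b&(S>120)&(V>60)&(abs(H-112)<10)&(z>60)&(z<72),"sensor top")
    rect(b&(S>120)&(V>100)&(abs(H-25)<8)&(z>58)&(z<72),"lamp top")
    rect(b&(S>130)&((H<6)|(H>174))&(z>100)&(z<112),"grip top")
    rect(b&(S>130)&((H<6)|(H>174))&(z>70),"grip all")
    rect(c&(z>52)&(z<64),"cell cap")
    o=c&(S>130)&(H<18)&(V>110)&(z>45); rect(o,"orange")
    x,y,w,h=cv2.boundingRect(np.argwhere(o)[:,::-1].astype(np.int32)); print(x,y,w,h, np.percentile(z[c],[1,50,99]).round(1))
    x0,y0,x1,y1=rois[n]["bench"]; cx=rois[n]["cell"]
    A=cv2.resize(im[y0-5:y1+5,x0-5:x1+5],(450,450),interpolation=2); B=cv2.resize(im[cx[1]-5:cx[3]+5,cx[0]-5:cx[2]+5],(340,450),interpolation=2)
    cv2.imwrite(f"pics/c_{n}.png",cv2.cvtColor(np.hstack([A,B]),cv2.COLOR_RGB2BGR))
E
```

```text
scene sensor top 299 med [532.7  69.6  67.2] rect [532.9  70.8] [51.3 49. ] 11.0
scene lamp top 300 med [550.8 -86.   66.7] rect [558.9 -73.2] [54.8 57. ] 11.3
scene grip top 51 med [557.2 -76.9 106. ] rect [557.9 -74.9] [23.4 13.6] 65.8
scene grip all 105 med [556.  -80.8  98.6] rect [558.1 -75.5] [25.6 13.4] 89.8
scene cell cap 138 med [ 495.6 -276.1   58.7] rect [ 496.8 -274.4] [25.6 24.7] 23.5
scene orange 36 med [ 495.6 -273.4   60.7] rect [ 496.6 -271.2] [21.4  9.4] 24.8
250 299 8 9 [ 0.   4.9 61.9]
side sensor top 214 med [533.2  65.1  66. ] rect [533.1  67.7] [50.  45.4] 8.3
side lamp top 252 med [555.7 -89.5  65.7] rect [559.7 -78.6] [52.8 48.7] 9.5
side grip top 44 med [558.2 -79.4 105.4] rect [558.5 -76.3] [12.7 19.9] 16.5
side grip all 119 med [557.8 -83.6  93.6] rect [558.1 -76.9] [12.5 21.8] 10.3
side cell cap 161 med [ 495.3 -277.6   57.8] rect [ 495.8 -274.5] [24.9 25.8] 20.2
side orange 37 med [ 496.2 -274.5   59.4] rect [ 496.3 -275. ] [20.6  7.8] 15.2
220 284 10 8 [ 0.9  3.8 59.8]
```

View pics/c_scene.png

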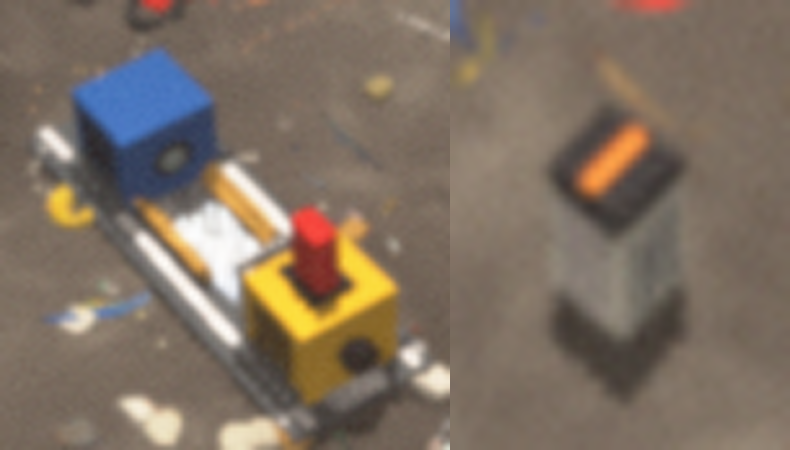

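Request:
drive_tool(deltas=".2 .2 0 0;.25 .24 0 0;.25 .24 0 0;.25 .24 0 0;.25 .24 0 0;.25 .24 0 0;.25 .24 0 0;.25 .24 0 0;.25 .24 0 0;.25 .24 0 0", gripper=0.3)

```text
t: 0.93
eef_pos: [401.7, -367.9, 231.5]
tcp_rot: [-3.141, 0.0, 0.252]
ft_force: [0.8, -1.6, -0.1]
opening: 0.7
grip_force: 0.0
```

Request:
drive_tool(deltas=".25 .24 0 0;.25 .24 0 0;.25 .24 0 0;.2 .22 0 0;0 0 0 0;0 0 0 0;0 0 0 0")

```text
t: 1.52
eef_pos: [495.4, -275.4, 231.4]
tcp_rot: [-3.141, 0.001, 0.252]
ft_force: [1.0, -0.2, -0.1]
opening: 0.7
grip_force: 0.0
```

```bash
cat > w.py <<'E'
from h import *
import sys
im,d,K,W=cam("wrist"); s=env.state(); print(s["t"],s["eef_pos"].round(1),s["tcp_rot"].round(4),s["opening"],s["joints"].round(2))
np.savez(f"pics/{sys.argv[1]}.npz",im=im,d=d,K=K,W=W); cv2.imwrite(f"pics/{sys.argv[1]}.png",cv2.cvtColor(im,cv2.COLOR_RGB2BGR)); print(W.round(2).tolist())
E
python3 w.py w1
```

```text
1.5667 [ 495.2 -275.8  231.5] [-3.1414e+00  4.0000e-04  2.5130e-01] 0.699537388584421 [-0.62  0.41  1.7  -0.    1.03  0.7 ]
[[0.25, -0.93, -0.26, 569.7], [-0.97, -0.24, -0.07, -256.72], [-0.0, 0.27, -0.96, 383.38], [0.0, 0.0, 0.0, 1.0]]
```

View pics/w1.png

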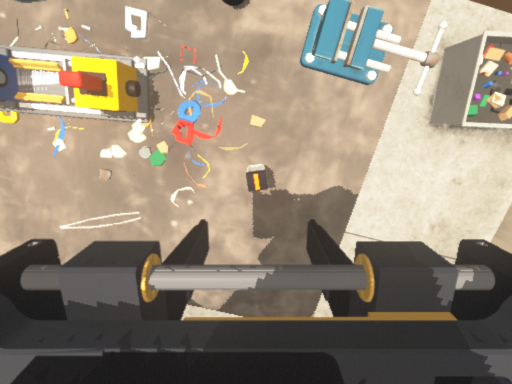

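The wrist view shows the cell cap at (257,180) with the bar nearly vertical in the picture. The fingers lie left and right of it, and part of the bench is at the upper left.

```bash
python3 - <<'E'
from h import *
D=np.load("pics/w1.npz"); im,d,K,W=[D[k] for k in("im","d","K","W")]
P=cloud(d,K,W); hsv=cv2.cvtColor(im,cv2.COLOR_RGB2HSV); H,S,V=[hsv[...,i].astype(int) for i in range(3)]
z=P[...,2]; c=np.zeros(d.shape,bool); c[155:205,235:285]=1
m=c&(z>52)&(z<64); Q=P[m]; print(m.sum(),np.percentile(Q,[2,50,98],0).round(1)); print(cv2.minAreaRect(Q[:,:2].astype(np.float32)))
o=c&(S>130)&(H<25)&(V>120)&(z>45)
px=np.argwhere(o)[:,::-1].astype(np.float32)
g=np.array([ray(p,59,K,W)[:2] for p in px],np.float32); print(o.sum(),cv2.minAreaRect(g))
vx=cv2.fitLine(g,cv2.DIST_L2,0,.01,.01).ravel(); print(np.degrees(np.arctan2(vx[1],vx[0])))
E
```

```text
377 [[ 485.1 -286.3   54.7]
 [ 498.  -273.9   57. ]
 [ 510.6 -261.1   59.6]]
((497.1827697753906, -273.99407958984375), (24.288074493408203, 23.89101791381836), 22.5918025970459)
65 ((497.0142822265625, -273.8749694824219), (21.562593460083008, 6.929775714874268), 22.471025466918945)
22.095325
```

Request:
drive_tool(deltas=".013 .013 -.2 .022;0 0 -.25 .022;0 0 -.25 0;0 0 -.25 0;0 0 -.25 0;0 0 -.25 0;0 0 -.2 0;0 0 -.15 0;0 0 -.1 0;0 0 -.03 0")

```text
t: 2.4
eef_pos: [496.0, -274.6, 37.3]
tcp_rot: [-3.14, 0.001, 0.389]
ft_force: [0.1, 0.8, -0.0]
opening: 0.7
grip_force: 0.0
```

Request:
drive_tool(deltas="0 0 0 0;0 0 0 0;0 0 0 0;0 0 0 0;0 0 0 0;0 0 0 0;0 0 0 0;0 0 0 0;0 0 0 0;0 0 0 0", gripper=0.8)

```text
t: 3.23
eef_pos: [497.1, -274.0, 38.9]
tcp_rot: [3.141, -0.0, 0.39]
ft_force: [-0.2, 0.9, 5.0]
opening: 0.252
grip_force: 30.0
```

Request:
drive_tool(deltas="0 0 .1 0;0 0 .2 0;0 0 .25 0;0 0 .25 0;0 0 .25 0;0 0 .25 0;0 0 .2 0;0 0 .1 0;0 0 0 0")

```text
t: 3.98
eef_pos: [497.5, -274.3, 200.9]
tcp_rot: [3.138, -0.002, 0.39]
ft_force: [0.3, 0.7, -1.0]
opening: 0.253
grip_force: 30.0
```

```bash
python3 - <<'E'
from h import *
for n in ["scene","side"]:
    D=np.load(f"pics/{n}.npz"); im,d,K,W=[D[k] for k in("im","d","K","W")]
    P=cloud(d,K,W); z=P[...,2]
    m=(d>0)&(z>60)&(z<160)&(P[...,0]>590)&(P[...,0]<780)&(P[...,1]>-80)&(P[...,1]<200)
    print(n,m.sum(),np.percentile(P[m],[1,50,99],0).round(0).tolist())
    m=(d>0)&(z>25)&(z<160)&(P[...,0]>400)&(P[...,0]<640)&(P[...,1]>-180)&(P[...,1]<200)
    lab=cv2.connectedComponentsWithStats(m.astype(np.uint8))
    for i in range(1,lab[0]):
        if lab[2][i,4]>40: Q=P[lab[1]==i]; print("comp",lab[2][i,4],Q.min(0).round(0),Q.max(0).round(0))
E
```

```text
scene 428 [[716.0, 47.0, 61.0], [735.0, 62.0, 95.0], [760.0, 85.0, 141.0]]
comp 602 [503.  42.  25.] [564. 100.  72.]
comp 795 [ 522. -114.   25.] [590. -41. 110.]
side 396 [[716.0, 49.0, 61.0], [736.0, 62.0, 93.0], [760.0, 82.0, 144.0]]
comp 504 [504.  42.  25.] [563.  98.  68.]
comp 778 [ 530. -114.   25.] [588. -42. 108.]
```

Request:
drive_tool(deltas=".045 .195 0 .036;.045 .195 0 .036;.045 .195 0 .036;.045 .195 0 .036;.045 .195 0 .036;.045 .195 0 .036;.045 .195 0 .036;.045 .195 0 .036;.045 .195 0 .036;.045 .195 0 .036")

```text
t: 4.82
eef_pos: [541.6, -77.9, 197.2]
tcp_rot: [-3.139, -0.0, 1.527]
ft_force: [0.5, -0.5, -0.9]
opening: 0.252
grip_force: 30.0
```

Request:
drive_tool(deltas=".045 .195 0 .036;.045 .195 0 .035;0 0 0 0;0 0 0 0;0 0 0 0;0 0 0 0")

```text
t: 5.32
eef_pos: [550.8, -40.7, 198.1]
tcp_rot: [-3.141, -0.0, 1.742]
ft_force: [1.6, 0.2, -1.4]
opening: 0.252
grip_force: 30.0
```

```bash
python3 w.py w2
```

```text
5.3667 [550.8 -40.8 198.3] [-3.1411e+00 -1.0000e-04  1.7418e+00] 0.25002433163521365 [-0.19  0.43  1.78 -0.    0.94 -0.36]
[[0.99, 0.16, 0.04, 538.39], [0.17, -0.95, -0.27, 33.95], [-0.0, 0.27, -0.96, 350.16], [0.0, 0.0, 0.0, 1.0]]
```

View pics/w2.png

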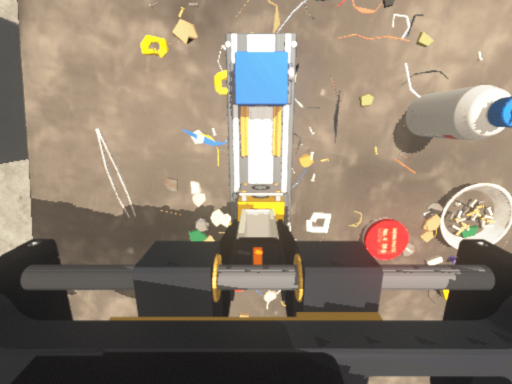

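The view shows the brass guides near columns 246 and 277 (rows 107–155), with the sensor top at (262,78). The lamp plate is at row ~192, and the held cell is at the bottom middle.

```bash
python3 - <<'E'
from h import *
D=np.load("pics/w2.npz"); im,d,K,W=[D[k] for k in("im","d","K","W")]
P=cloud(d,K,W); z=P[...,2]; hsv=cv2.cvtColor(im,cv2.COLOR_RGB2HSV); H,S,V=[hsv[...,i].astype(int) for i in range(3)]
def m_(x0,y0,x1,y1):
    m=np.zeros(d.shape,bool); m[y0:y1,x0:x1]=1; return m
br=(S>110)&(V>90)&(H>10)&(H<28)
for nm,b in (("L",m_(238,112,258,150)),("R",m_(267,112,288,150))):
    m=br&b; Q=P[m]; print(nm,m.sum(),"z",np.percentile(Q[:,2],[5,50,95]).round(1))
    px=np.argwhere(m)[:,::-1]
    # inner & outer edges per row on plane z=23
    E=[]
    for v in np.unique(px[:,1]):
        us=px[px[:,1]==v,0]
        if len(us)>=3: E.append([*ray((us.min()-.5,v),21,K,W)[:2],*ray((us.max()+.5,v),21,K,W)[:2]])
    E=np.array(E)
    for k in (0,2):
        f=np.polyfit(E[:,k+1],E[:,k],1); print("  edge x at y=0:",np.polyval(f,0).round(2),"slope deg",np.degrees(np.arctan(f[0])).round(2), "y range",E[:,k+1].min().round(0),E[:,k+1].max().round(0))
sm=m_(225,40,300,112)&(S>120)&(abs(H-112)<12)&(z>60); g=np.array([ray(p,66,K,W)[:2] for p in np.argwhere(sm)[:,::-1]],np.float32); print("sensor",cv2.minAreaRect(g),np.median(z[sm]))
# whole bench (base) outline
b=m_(222,30,302,200)&(z>5)&(z<30); r=cv2.minAreaRect(P[b][:,:2].astype(np.float32)); print("bench",r)
pl=m_(230,180,300,215)&(z>55)&(z<72); print("plate",pl.sum(),P[pl].max(0).round(1),P[pl].min(0).round(1))
y=m_(230,190,300,225)&(S>130)&(H>20)&(H<32)&(z>55); print(y.sum(), np.percentile(P[y],[1,99],0).round(1))
E
```

```text
L 205 z [ 9.2 20.3 22.5]
  edge x at y=0: 523.32 slope deg -10.05 y range -4.0 38.0
  edge x at y=0: 530.43 slope deg -7.77 y range -3.0 39.0
R 191 z [16.2 19.2 22.4]
  edge x at y=0: 563.26 slope deg -11.5 y range 3.0 44.0
  edge x at y=0: 567.29 slope deg -4.96 y range 4.0 46.0
sensor ((535.177734375, 71.61445617675781), (51.01057815551758, 45.726688385009766), 9.758844375610352) 64.91614054066656
bench ((545.0086059570312, 31.10546112060547), (93.9395523071289, 198.10504150390625), 12.49059009552002)
plate 781 [584.3 -37.7  66.6] [531.6 -70.1  55.1]
361 [[533.1 -64.1  60.8]
 [582.9 -44.7  66.4]]
```

Request:
drive_tool(deltas="-.027 .21 -.05 0;-.027 .21 -.1 0;0 0 -.2 0;0 0 -.25 0;0 0 -.25 0;0 0 -.2 0;0 0 -.15 0;0 0 -.1 0;0 0 0 0;0 0 0 0")

```text
t: 6.2
eef_pos: [545.7, 1.6, 68.7]
tcp_rot: [-3.141, -0.0, 1.743]
ft_force: [-0.2, 0.5, -0.9]
opening: 0.25
grip_force: 30.0
```

```bash
python3 - <<'E'
from h import *
from scipy.spatial.transform import Rotation as R
s=env.state(); print(s["t"],s["eef_pos"].round(2),s["tcp_rot"].round(4),s["ft_force"].round(1))
zt=s["eef_pos"][2]+21
ims=[]
def go(n,D=None):
    if D is None:
        im,d,K,W=cam(n); np.savez(f"pics/{n}3.npz",im=im,d=d,K=K,W=W)
    else: im,d,K,W=D
    hsv=cv2.cvtColor(im,cv2.COLOR_RGB2HSV); H,S,V=[hsv[...,i].astype(int) for i in range(3)]
    P=cloud(d,K,W); e=s["eef_pos"]
    o=(S>140)&(V>120)&(H>4)&(H<24)&(abs(P[...,2]-zt)<12)&(np.hypot(P[...,0]-e[0],P[...,1]-e[1])<25)
    g=np.array([ray(p,zt,K,W)[:2] for p in np.argwhere(o)[:,::-1]],np.float32)
    print(n,o.sum(),cv2.minAreaRect(g) if len(g) else None)
    return im,K,W
for n in ("scene","side","wrist"):
    im,K,W=go(n)
    uv=K@(np.linalg.inv(W)@np.r_[s["eef_pos"][:2],30,1])[:3]; u,v=(uv[:2]/uv[2]).astype(int); print(u,v)
    r=40 if n!="wrist" else 90
    v=min(max(v,r),383-r); c=im[v-r:v+r,max(u-r,0):u+r]; ims.append(cv2.resize(c,(400,400),interpolation=2) if n!="side" else cv2.resize(c,(400,400),interpolation=2))
cv2.imwrite("pics/m3.png",cv2.cvtColor(np.hstack(ims[1:]),cv2.COLOR_RGB2BGR))
E
```

```text
6.2 [545.68   1.59  68.73] [-3.1413e+00 -1.0000e-04  1.7431e+00] [-0.2  0.5 -0.9]
scene 4 ((546.84326171875, -1.829054594039917), (1.8440133333206177, 5.527624130249023), 12.180211067199707)
223 211
side 12 ((544.3552856445312, -0.005852699279785156), (18.760921478271484, 5.517187118530273), 88.59041595458984)
220 208
wrist 160 ((545.2747802734375, 6.939942359924316), (5.356439113616943, 9.508597373962402), 10.139798164367676)
256 223
```

View pics/m3.png

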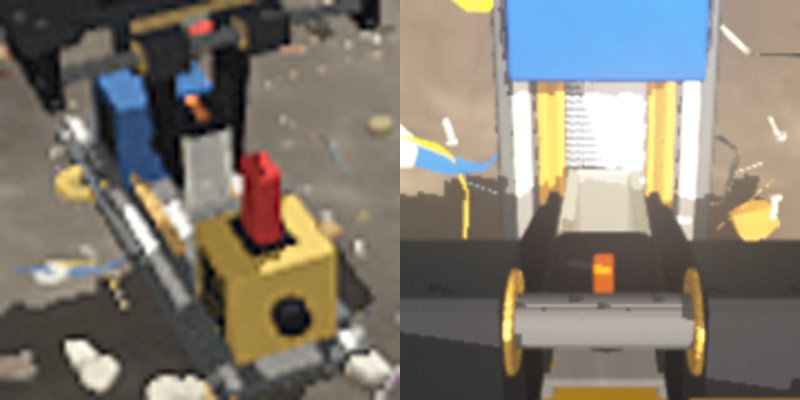

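The left crop shows the cell upright in the jaws above the bed. The right crop shows its lower front edge at about x 565–640, between brass guides whose inner edges are near 565 and 647. The cell may therefore sit slightly left, so I measure it in the same view.

```bash
python3 - <<'E'
from h import *
D=np.load("pics/wrist3.npz"); im,d,K,W=[D[k] for k in("im","d","K","W")]
P=cloud(d,K,W); z=P[...,2]; hsv=cv2.cvtColor(im,cv2.COLOR_RGB2HSV); H,S,V=[hsv[...,i].astype(int) for i in range(3)]
e=np.array([545.68,1.59]); a=np.radians(9.8); X=np.array([np.cos(a),np.sin(a)]); Y=np.array([-np.sin(a),np.cos(a)])
br=(S>100)&(V>90)&(H>10)&(H<30)&(z>5)&(z<32)
loc=P[...,:2]-e; lx=loc@X; ly=loc@Y
for nm,b in(("L",(lx<-8)&(lx>-32)),("R",(lx>8)&(lx<32))):
    m=br&b&(ly>14)&(ly<55); print(nm,m.sum())
    for v in range(*np.percentile(np.argwhere(m)[:,0],[5,95]).astype(int),6):
        us=np.where(m[v])[0]
        if len(us)<3: continue
        zz=z[v,us]; f=lambda u,h:((ray((u,v),h,K,W)[:2]-e)@X).round(1)
        print(v,us.min(),us.max(),"z",zz.round(0).min(),zz.round(0).max(),"outer/inner@23",f(us.min()-.5,23),f(us.max()+.5,23),"@15",f(us.min()-.5,15),f(us.max()+.5,15))
# cell face facing camera: points with ly~12, z 30..60
c=(abs(ly-12)<5)&(z>31)&(z<50)&(abs(lx)<20)
for h in range(31,50,3):
    k=c&(abs(z-h)<1.5)&(S<90)
    if k.sum()>3: print("cell z",h,k.sum(),np.percentile(lx[k],[0,50,100]).round(1),np.median(ly[k]).round(1))
rows=np.where(c.any(1))[0]; print(rows.min(),rows.max())
E
```

```text
L 380
172 228 239 z 16.0 23.0 outer/inner@23 -21.4 -12.5 @15 -22.2 -13.0
178 227 239 z 9.0 23.0 outer/inner@23 -22.2 -12.6 @15 -23.1 -13.1
184 228 239 z 17.0 22.0 outer/inner@23 -21.6 -12.6 @15 -22.5 -13.2
190 228 239 z 17.0 23.0 outer/inner@23 -21.7 -12.7 @15 -22.6 -13.2
196 228 239 z 17.0 23.0 outer/inner@23 -21.9 -12.8 @15 -22.8 -13.3
R 369
172 278 289 z 16.0 22.0 outer/inner@23 15.6 24.5 @15 16.2 25.5
178 278 289 z 16.0 22.0 outer/inner@23 15.7 24.6 @15 16.3 25.6
184 277 288 z 14.0 24.0 outer/inner@23 15.1 24.0 @15 15.7 25.0
190 278 288 z 17.0 23.0 outer/inner@23 15.9 24.2 @15 16.5 25.2
196 277 288 z 16.0 23.0 outer/inner@23 15.3 24.3 @15 15.8 25.3
cell z 31 25 [-10.5  -0.2  12.3] 11.7
cell z 34 48 [-11.2   1.6  12.1] 11.5
cell z 37 49 [-11.    1.2  12.7] 11.6
cell z 40 44 [-10.8   0.8  13.3] 11.5
cell z 43 54 [-10.6   1.9  12.3] 11.6
cell z 46 49 [-11.1  -0.9  12.1] 11.5
cell z 49 45 [-10.3   0.5  12.6] 11.6
209 218
```

Request:
drive_tool(deltas=".007 0 -.03 0;0 0 -.04 0;0 0 -.04 0;0 0 -.03 0;0 0 -.02 0;0 0 -.01 0;0 0 0 0;0 0 0 0")

```text
t: 7.02
eef_pos: [546.3, 2.0, 51.6]
tcp_rot: [-3.142, -0.0, 1.744]
ft_force: [0.5, 0.0, -1.0]
opening: 0.246
grip_force: 30.0
```

Request:
drive_tool(deltas="0 0 -.01 0;0 0 -.005 0;0 0 0 0;0 0 0 0")

```text
t: 7.35
eef_pos: [546.3, 2.0, 50.2]
tcp_rot: [3.141, 0.0, 1.744]
ft_force: [0.7, 0.1, -0.3]
opening: 0.252
grip_force: 30.0
```

Request:
drive_tool(deltas="0 0 -.005 0;0 0 -.004 0;0 0 0 0;0 0 0 0")

```text
t: 7.68
eef_pos: [546.3, 2.0, 49.2]
tcp_rot: [3.142, -0.0, 1.744]
ft_force: [-0.5, -0.1, -0.8]
opening: 0.252
grip_force: 30.0
```

Request:
drive_tool(deltas="0 0 -.005 0;0 0 0 0;0 0 0 0")

```text
t: 7.93
eef_pos: [546.4, 2.0, 48.9]
tcp_rot: [3.141, 0.0, 1.744]
ft_force: [-0.7, -0.1, 2.8]
opening: 0.248
grip_force: 30.0
```

Request:
drive_tool(deltas="0 0 -.003 0;0 0 0 0;0 0 0 0")

```text
t: 8.18
eef_pos: [546.4, 2.0, 48.9]
tcp_rot: [3.141, 0.0, 1.744]
ft_force: [-2.4, -0.1, 6.7]
opening: 0.248
grip_force: 30.0
```

Request:
drive_tool(deltas="0 0 0 0;0 0 0 0;0 0 0 0;0 0 0 0;0 0 0 0", gripper=0.45)

```text
t: 8.6
eef_pos: [546.3, 2.0, 48.3]
tcp_rot: [3.142, -0.0, 1.744]
ft_force: [0.1, 0.1, 1.3]
opening: 0.524
grip_force: 0.0
```

Request:
drive_tool(deltas="0 0 .05 0;0 0 .1 0;0 0 .2 0;0 0 .2 0;0 0 .2 0;0 0 .2 0;.02 -.11 .2 0;.04 -.22 0 0;.04 -.22 0 0;.02 -.11 0 0")

```text
t: 9.43
eef_pos: [558.8, -65.7, 164.9]
tcp_rot: [3.14, 0.001, 1.744]
ft_force: [-0.8, 0.7, -0.2]
opening: 0.552
grip_force: 0.0
```

```bash
python3 w.py w4; python3 - <<'E'
from h import *
D=np.load("pics/w4.npz"); im,d,K,W=[D[k] for k in("im","d","K","W")]
P=cloud(d,K,W); z=P[...,2]; hsv=cv2.cvtColor(im,cv2.COLOR_RGB2HSV); H,S,V=[hsv[...,i].astype(int) for i in range(3)]
m=(S>130)&((H<6)|(H>174))&(z>70)&(z<112)&(np.hypot(P[...,0]-558,P[...,1]+76)<40); print(m.sum(),cv2.minAreaRect(P[m&(z>102)][:,:2].astype(np.float32)))
n=(z>60)&(z<73)&(P[...,1]>-25)&(P[...,1]<25)&(abs(P[...,0]-546)<25); print("cell",n.sum(),cv2.minAreaRect(P[n][:,:2].astype(np.float32)),np.median(z[n]))
E
```

```text
9.4833 [558.9 -66.6 164.3] [3.1402e+00 9.0000e-04 1.7424e+00] 0.5554021295524154 [-0.24  0.48  1.79 -0.    0.87 -0.41]
[[0.99, 0.16, 0.05, 545.87], [0.17, -0.95, -0.27, 9.09], [0.0, 0.27, -0.96, 316.79], [0.0, 0.0, 0.0, 1.0]]
490 ((559.4564819335938, -72.98487854003906), (13.242213249206543, 20.605039596557617), 4.894146919250488)
cell 729 ((546.7600708007812, 1.7864446640014648), (24.05888557434082, 23.49952507019043), 9.855825424194336) 66.93415310690295
```

View pics/w4.png

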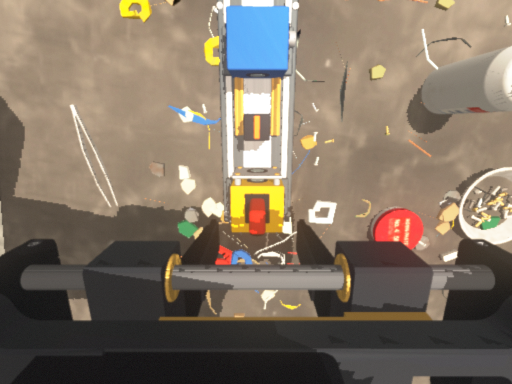

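The cell stands upright at (257,127) between the guides, with its bar along the light path. It measures at (546.8, 1.8), yaw 9.9°, top at 67 mm, which fits. The red grip is at (257,214).

Request:
drive_tool(deltas=".01 -.085 0 0;0 0 -.1 0;0 0 -.2 0;0 0 -.2 0;0 0 -.15 0;0 0 -.07 0;0 0 -.03 0;0 0 0 0;0 0 0 0")

```text
t: 10.23
eef_pos: [559.5, -72.2, 88.8]
tcp_rot: [3.141, 0.0, 1.744]
ft_force: [-0.6, 1.6, 0.1]
opening: 0.548
grip_force: 0.0
```

Request:
drive_tool(deltas="0 0 0 0;0 0 0 0;0 0 0 0;0 0 0 0;0 0 0 0;0 0 0 0;0 0 0 0;0 0 0 0;0 0 0 0;0 0 0 0", gripper=0.92)

```text
t: 11.07
eef_pos: [559.7, -72.5, 88.6]
tcp_rot: [3.141, 0.0, 1.744]
ft_force: [3.5, 1.9, 1.1]
opening: 0.147
grip_force: 30.0
```

Request:
drive_tool(deltas="-.005 .03 0 0;-.007 .039 0 0;-.007 .039 0 0;-.007 .039 0 0;-.007 .039 0 0;-.007 .039 0 0;-.003 .02 0 0;0 0 0 0")

```text
t: 11.73
eef_pos: [555.5, -48.2, 88.6]
tcp_rot: [3.14, 0.001, 1.744]
ft_force: [4.0, -2.0, -1.2]
opening: 0.143
grip_force: 30.0
```

Request:
drive_tool(deltas="-.0035 .02 0 0;-.0035 .02 0 0;-.0035 .02 0 0;-.0035 .02 0 0;-.0035 .02 0 0;-.0035 .02 0 0;-.0035 .02 0 0;-.0035 .02 0 0;-.0035 .02 0 0;0 0 0 0")

```text
t: 12.57
eef_pos: [552.4, -30.3, 88.6]
tcp_rot: [3.14, 0.001, 1.744]
ft_force: [4.0, -2.2, -0.1]
opening: 0.144
grip_force: 30.0
```

Request:
drive_tool(deltas="-.0026 .015 0 0;-.0026 .015 0 0;-.0026 .015 0 0;-.0026 .015 0 0;-.0026 .015 0 0;-.0026 .015 0 0;-.0026 .015 0 0;-.0026 .015 0 0")

```text
t: 13.23
eef_pos: [550.4, -18.6, 88.6]
tcp_rot: [3.14, 0.001, 1.744]
ft_force: [4.7, -6.5, -1.3]
opening: 0.146
grip_force: 30.0
```

Request:
drive_tool(deltas="-.0017 .01 0 0;-.0017 .01 0 0;-.0017 .01 0 0;0 0 0 0")

```text
t: 13.57
eef_pos: [549.9, -15.4, 88.6]
tcp_rot: [3.14, 0.001, 1.744]
ft_force: [4.7, -3.4, -1.5]
opening: 0.144
grip_force: 30.0
```

Request:
drive_tool(deltas="-.0017 .01 0 0;-.0017 .01 0 0;-.0017 .01 0 0")

```text
t: 13.82
eef_pos: [549.4, -12.6, 88.6]
tcp_rot: [3.14, 0.001, 1.744]
ft_force: [4.9, -5.8, -1.6]
opening: 0.144
grip_force: 30.0
```

Request:
drive_tool(deltas="-.0017 .01 0 0;-.0017 .01 0 0")

```text
t: 13.98
eef_pos: [549.0, -10.6, 88.6]
tcp_rot: [3.14, 0.001, 1.744]
ft_force: [4.0, -4.0, -1.1]
opening: 0.144
grip_force: 30.0
```

Request:
drive_tool(deltas="-.0017 .01 0 0;-.0017 .01 0 0")

```text
t: 14.15
eef_pos: [548.7, -8.6, 88.6]
tcp_rot: [3.14, 0.001, 1.744]
ft_force: [3.6, -5.9, -1.1]
opening: 0.146
grip_force: 30.0
```

Request:
drive_tool(deltas="-.0009 .005 0 0;-.0009 .005 0 0;-.0009 .005 0 0")

```text
t: 14.4
eef_pos: [548.4, -7.1, 88.6]
tcp_rot: [3.14, 0.001, 1.744]
ft_force: [4.2, -4.9, -1.4]
opening: 0.144
grip_force: 30.0
```

Request:
drive_tool(deltas="-.0009 .005 0 0;-.0009 .005 0 0;-.0009 .005 0 0")

```text
t: 14.65
eef_pos: [548.2, -5.6, 88.6]
tcp_rot: [3.14, 0.001, 1.744]
ft_force: [4.5, -5.2, -1.4]
opening: 0.145
grip_force: 30.0
```

Request:
drive_tool(deltas="-.0009 .005 0 0;-.0009 .005 0 0;-.0009 .005 0 0")

```text
t: 14.9
eef_pos: [548.0, -4.4, 88.6]
tcp_rot: [3.14, 0.001, 1.744]
ft_force: [4.7, -9.1, -0.9]
opening: 0.148
grip_force: 30.0
```

Request:
drive_tool(deltas="-.0009 .005 0 0;-.0009 .005 0 0")

```text
t: 15.07
eef_pos: [547.9, -3.7, 88.6]
tcp_rot: [3.14, 0.002, 1.744]
ft_force: [5.0, -12.3, -2.1]
opening: 0.146
grip_force: 30.0
```

Request:
drive_tool(deltas="-.0009 .005 0 0;-.0009 .005 0 0")

```text
t: 15.23
eef_pos: [547.7, -2.9, 88.6]
tcp_rot: [3.14, 0.002, 1.744]
ft_force: [4.7, -14.4, -1.9]
opening: 0.145
grip_force: 30.0
```

Request:
drive_tool(deltas="0 0 0 0;0 0 0 0")

```text
t: 15.4
eef_pos: [547.7, -2.9, 88.6]
tcp_rot: [3.14, 0.002, 1.744]
ft_force: [5.1, -11.6, -2.2]
opening: 0.147
grip_force: 30.0
```

Request:
drive_tool(deltas="0 0 0 0;0 0 0 0")

```text
t: 15.57
eef_pos: [547.7, -2.9, 88.6]
tcp_rot: [3.14, 0.002, 1.744]
ft_force: [3.6, -13.3, -2.7]
opening: 0.145
grip_force: 30.0
```

Total push is about 13 N, so about 8 N on the cell. I release now.

Request:
drive_tool(deltas="0 0 0 0;0 0 0 0;0 0 0 0;0 0 0 0;0 0 0 0", gripper=0.55)

```text
t: 15.98
eef_pos: [546.7, -1.3, 88.4]
tcp_rot: [-3.141, -0.0, 1.744]
ft_force: [0.3, 0.1, 0.6]
opening: 0.428
grip_force: 0.0
```

Request:
drive_tool(deltas="0 0 .05 0;0 0 .1 0;0 0 .2 0;0 0 .25 0;0 0 .25 0;0 -.2 .2 0;0 -.3 0 0;0 -.2 0 0;0 0 0 0;0 0 0 0")

```text
t: 16.82
eef_pos: [546.8, -72.1, 194.3]
tcp_rot: [3.141, 0.0, 1.742]
ft_force: [-0.3, 0.1, 0.1]
opening: 0.448
grip_force: 0.0
```

```bash
python3 w.py w5; python3 - <<'E'
from h import *
D=np.load("pics/w5.npz"); im,d,K,W=[D[k] for k in("im","d","K","W")]
P=cloud(d,K,W); z=P[...,2]
n=(z>60)&(z<74)&(P[...,1]>-60)&(P[...,1]<120)&(abs(P[...,0]-546)<45)
v,u=np.where(n); print(u.min(),u.max(),v.min(),v.max())
c=im[:240,120:400]; cv2.imwrite("pics/c5.png",cv2.cvtColor(cv2.resize(c,(700,600),interpolation=2),cv2.COLOR_RGB2BGR))
E
```

```text
16.8667 [546.8 -71.4 194. ] [ 3.1412 -0.      1.7432] 0.45203537265976257 [-0.25  0.43  1.78  0.    0.93 -0.42]
[[0.99, 0.16, 0.05, 534.18], [0.17, -0.95, -0.27, 2.59], [0.0, 0.27, -0.96, 346.25], [0.0, 0.0, 0.0, 1.0]]
243 300 13 154
```

View pics/c5.png

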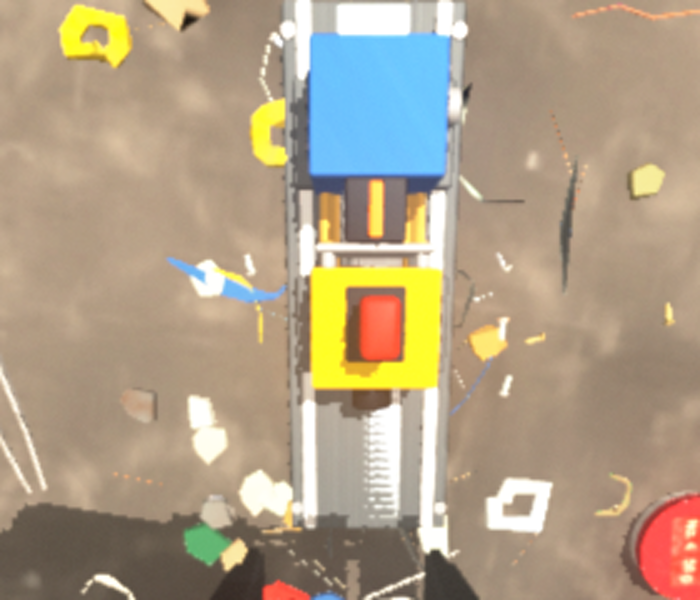

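The crop shows the cell cap at (376,210), square against the sensor's edge at y≈177. The plate at y≈248 lies on the cell's back, the bar runs along the light path, and the gripper is clear.

```bash
python3 -c "
from cell import env
print(env.job_done())"
```

```text
the job is handed in; nothing more can be done
None
```

I handed the job in at about 17 s. The cell is upright between the brass guides, held flat between the lamp plate and the sensor face; I pressed it with about 8 N before letting go, and the gripper is clear of everything.

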